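# Take the bench pile apart and put each thing in its holder

### The arm

A 6-joint arm with a two-finger parallel gripper is mounted at the origin on a cart in front of the work surface, level with it; the furniture and walls round the work are solid. World frame = base frame: x ahead of the robot, y to its left, z up, the work surface at z = 0. Lengths are in mm, angles in rad, forces in N, time in s.
With the tool pointing down it reaches from about 275 to 750 mm from the base axis. Payload 10.2 kg.
Tool frame: the origin (TCP) lies on the centre line of the jaws, within the pads' length; the fingertips stand 19 mm ahead of it and the grasp point (between the pads) is the TCP; z points along the fingers, y is the line along which they close (so a half turn about z gives the same grasp; the last joint's range is limited). The gripper opens to 85 mm and grips with 20 to 120 N. Pads are 22 mm wide; open, the fingers measure 114 mm over their backs; the gripper's body (76 mm by 85 mm) begins 54 mm behind the grasp point. The pads swing forward as they close: fully open they stand 13 mm farther back than shut.
Start: joints at [1.003, 0.313, 1.498, -0, 1.331, -0.223], TCP at [177.467, 494.102, 250.294] pointing down, gripper open.
Joint ranges: [-2.94, 2.94], [-0.97, 2.17], [0.19, 2.56], [-1.23, 4.37], [0.02, 3.11], [-2.88, 2.88]. Speed limits (rad/s): [2.39, 2.39, 3.01, 3.14, 3.14, 3.14].

### API

Orientations are given as a unit quaternion [w, x, y, z].
In Python, from rig import sense, capture, finish_job, regions_of, mark_of gives the robot as it stands.
- The arm moves only by the tool jog_arm, never from a script. Its argument "series" is text: rows parted by semicolons, each of 7 numbers parted by spaces: the shift along the tool's x, y, z in units of 0.4 m (1.0 is 0.4 m), then the turn, a rotation vector about the tool's x, y, z in units of pi/2 rad (1.0 is pi/2 rad), then the opening, from -1 (shut) to 1 (fully open). A call has 1 to 20 rows; each row is the pose to reach, as a shift and turn from the pose commanded when the call began, along the tool's axes at that moment; what a row does not reach only later rows make up. A row lasts 1/8 s, in which the tool goes at most 62.5 mm and 10.7 degrees, less where a joint would pass 70% of its speed; a pose out of reach is approached as far as the arm can. A call with a number of a shift or a turn outside -1 to 1 is refused whole. A call with a gripper value outside its range is refused whole. The fingers move at their own pace and stop on an object; "grip_force" is the grip in N (left out, the last holds). Time passes only in rows, so rows that repeat a pose let the fingers close. It gives the time, the measured TCP pose, the force, the opening and the grip force at its end, in the units of the state.
- sense(): the state, without advancing time (a new reading comes with each control period).
- capture(name): name is "scene" or "top" or "wrist"; returns a dict with "img" (384x512x3 uint8, red, green, blue), "intrinsics" (3x3 intrinsics, pixels), "R" (3x3) and "t" (3): a world point X has camera coordinates R X + t. Camera axes: x right, y down, z forward; pixel columns grow to the right and rows downward; lengths in mm; the calibration is good to about 2 mm. A picture is of the moment at which its call begins. There is no depth.
- finish_job(): hands the job in; it is judged then, once.
Trained networks look in a picture, given as the dict that the camera call returned (one of the last four; its "shot" number tells which), for a name from the list of things; names that differ only in an ending like _2 or _b are one class to them, and where a whole thing is asked for, a point or a joint stands for the part that bears it (a point fixed in the world has none). Each returns a list of dicts, best first, with "confidence" (0 to 1); they miss things now and then, are a little off and sometimes report something else, mostly with a low value. They report only what shows in the picture. A call takes as long as a camera call. They do not tell look-alikes from the thing itself.
- regions_of(label, picture): "region" (384x512 bool, what is visible of it) and "point" ([row, column] in pixels, amid what is visible of it).
- mark_of(label, picture): "point" ([row, column] in pixels: a listed point, or the origin of a listed thing).
The state is a dict: "time_s": time; "joints": joint angles; "dq": joint speeds; "tau": joint torques, N m; "eef_pos": TCP position; "ee_rot": TCP orientation; "force": force on the tool from outside, world axes, zero at the start; "wrist_torque": the same for the moment, N m; "grip_width": opening from 0.0 (shut) to 1.0 (fully open); "grip_force": force on a finger pad.
Only numpy, scipy, OpenCV 4.12 (cv2) and the standard library are available. Lean on these libraries where they do the work, as an engineer would, in place of code of your own. Each camera call takes 0.05 s, during which the arm holds its last target. There are 200 camera calls.

### The job

Someone left a pile on the bench: a reagent carton carrying a white jar and a round dish with a dark vial on it. Take the pile apart from the top, one thing at a time, and set each upright and fully seated in its own holder: the dark vial in the metal block with the round pocket, the dish on the round lipped stand, the jar in the small square caddy and the carton, standing as it is now, in the long tray. Set things down gently without dropping or tipping any, and leave the timer and the tape roll where they are.

Things in the scene. Friction and masses are not known exactly. Their poses are not given: they have to be found in the camera images.
- carton: Upright blue reagent carton, 110 mm (its x) x 50 mm (its y) x 75 mm high (its z), about 0.25 kg, the bottom of the pile, standing on the worktop. Origin: centre of its underside. It is to be gripped across its 50 mm width. Its long axis starts within 0.45 rad of the world's y.
- dish: Closed round clear-and-white dish, 60 mm diameter, 15 mm high, about 0.05 kg; starts on the carton's top, centred about 24 mm from the carton's centre towards the carton's -x end, overhanging the carton's width by about 5 mm on each side. Origin: centre of its underside, z up.
- dark_vial: Dark capped vial, 29 mm diameter, 53 mm high, about 0.06 kg (cylindrical body below, narrower neck and cap); starts standing on the dish's lid. Origin: centre of its underside, z up.
- jar: Straight-sided white jar with a grey screw cap, 40 mm diameter over jar and cap, 50 mm high (cap 14 mm of that), about 0.06 kg; starts standing on the carton's top about 32 mm from the carton's centre towards its +x end. Origin: centre of its underside, z up.
- vial_block: Square aluminium block, 80 x 80 mm, 24 mm high, fixed, with one round pocket in its middle: 45 mm diameter, 12 mm deep, pocket floor 12 mm above the worktop. Place of the dark vial. Origin: centre of its underside on the worktop, z up.
- dish_stand: Round white stand, 94 mm diameter, fixed; its flat top is 12 mm above the worktop, with a ring lip of 76 mm inner and 82 mm outer diameter standing 3.5 mm above that top. Place of the dish, inside the lip. Origin: centre of its underside on the worktop, z up.
- jar_caddy: Small square open steel caddy, fixed, 68 x 68 mm outside, 60 x 60 mm inside, inner floor 6 mm and rim 22 mm above the worktop. Place of the jar. Origin: centre of its underside on the worktop, z up.
- carton_tray: Long open grey plastic tray, fixed, 136 mm (its x) x 76 mm (its y) outside, 126 x 66 mm inside, inner floor 7 mm and rim 19 mm above the worktop. Place of the carton, long sides parallel, either way round. Origin: centre of its underside on the worktop, z up.
- timer: Bystander: lab timer lying flat, 70 x 62 x 18 mm, near the front left; loose, to be left alone. Origin: centre of its underside.
- tape: Bystander: roll of tape standing on its flat side, 94 mm diameter, 48 mm high, near the front right; loose, to be left alone. Origin: centre of its underside.
There are look-alikes about, which are no part of the job. Leave any orange look-alike of the carton alone.

How it is judged:
By the outcome, as a careful person would: the job done as asked, in the order asked, and still so for the second after the job is handed in, with the robot touching nothing.
It also fails if it takes over 128 s, if anything falls off the work surface, if the arm or the gripper's body presses on something with over 40 N, if the wrist force passes 120 N, or if a joint passes its speed limit or range.

## Working session

There is one attempt and no reset: what is moved stays moved. The work goes in short steps, Python scripts to look and compute and a tool call to move; the robot and the scene stay as the last step left them, time stands still between calls to the robot, and variables do not carry over. Pictures are saved under pics/ and viewed, at most 14 in all, crops included, and the job is handed in when it is done.

Besides the shell and the picture viewer there is one more tool, called after "Emit:" as a command line: name --argument value ..., lists and objects as JSON in quotes. jog_arm: Moves the arm, as the interface text tells. Shifts and turns lie within -1 to 1; 1 stands for 0.4 m of shift or pi/2 rad of turn. Its arguments: {"type":"object","properties":{"series":{"type":"string"},"grip_force":{"type":"number"}},"required":["series"]}

```bash
ls; mkdir -p pics
cat > h.py <<'E'
import numpy as np, cv2
from rig import sense, capture, finish_job, regions_of, mark_of
def ray(c,p):
    K,R,t=map(np.array,(c["intrinsics"],c["R"],c["t"]))
    d=R.T@np.linalg.inv(K)@np.array([p[1],p[0],1.]); return -R.T@t,d
def onz(c,p,z):
    o,d=ray(c,p); return (o+d*(z-o[2])/d[2])[:2]
def proj(c,X):
    K,R,t=map(np.array,(c["intrinsics"],c["R"],c["t"])); q=K@(R@np.array(X,float)+t); return q[:2]/q[2]
def save(c,n): cv2.imwrite(f"pics/{n}.png",cv2.cvtColor(c["img"],cv2.COLOR_RGB2BGR))
E
python3 - <<'E'
from h import *
s=sense(); print(s)
for n in("top","scene"):
    c=capture(n); save(c,n+"1"); print(n,-np.array(c["R"]).T@np.array(c["t"]))
    for l,z in dict(carton=0,dish=75,dark_vial=90,jar=75,vial_block=0,dish_stand=0,jar_caddy=0,carton_tray=0,timer=0,tape=0).items():
        print(l,[(round(m["confidence"],2),np.round(m["point"]),np.round(onz(c,m["point"],z))) for m in mark_of(l,c)[:3]])
E
```

```text
pics
{'time_s': 0.0, 'joints': array([ 1.00259992e+00,  3.13439480e-01,  1.49844605e+00,  1.36545243e-05,
        1.33101702e+00, -2.23362533e-01]), 'dq': array([-0.00098773,  0.00132038, -0.00262535,  0.00042754,  0.00216666,
       -0.0001717 ]), 'tau': array([ 1.96475215e-03, -4.12268078e+01, -2.59742403e+01, -4.25111193e-05,
        4.04467777e-03,  2.97895315e-05]), 'eef_pos': array([177.32867967, 493.89032964, 249.73707423]), 'ee_rot': array([-2.58619528e-04,  1.71565512e-01,  9.85172496e-01, -6.01763574e-04]), 'force': array([ 0.24075821,  0.51719882, -0.59461001]), 'wrist_torque': array([-0.01704777, -0.01750854,  0.01743926]), 'grip_force': 0.0, 'grip_width': 1.001878893740321}
top [ 317.76384817  -61.70257404 1290.84544292]
carton [(0.79, array([198., 271.]), array([ 493., -113.])), (0.58, array([135., 360.]), array([ 696., -397.])), (0.48, array([212., 219.]), array([448.,  47.]))]
dish [(0.57, array([211., 224.]), array([441.,  25.]))]
dark_vial [(0.68, array([210., 230.]), array([445.,   9.]))]
jar [(0.72, array([201., 210.]), array([472.,  67.])), (0.66, array([225., 32
[... 547 characters left out ...]
-120.])), (0.61, array([219., 398.]), array([ 679., -393.]))]
dish [(0.47, array([203., 223.]), array([438.,  20.]))]
dark_vial [(0.76, array([194., 228.]), array([462.,  19.]))]
jar [(0.68, array([191., 214.]), array([466.,  70.]))]
vial_block [(0.96, array([230., 346.]), array([ 572., -282.])), (0.4, array([196., 296.]), array([ 638., -103.]))]
dish_stand [(0.69, array([181., 241.]), array([622.,  82.]))]
jar_caddy [(0.57, array([197., 297.]), array([ 635., -106.])), (0.36, array([191., 214.]), array([538., 130.]))]
carton_tray [(0.7, array([177., 178.]), array([544., 275.]))]
timer [(0.86, array([212., 147.]), array([368., 248.]))]
tape [(0.87, array([269., 326.]), array([ 419., -284.]))]
```

Run:
```python
import cv2
a=cv2.imread("pics/top1.png")[100:280,110:390]; b=cv2.imread("pics/scene1.png")[140:300,110:390]
cv2.imwrite("pics/a.png",cv2.resize(a,None,fx=2.8,fy=2.8,interpolation=cv2.INTER_CUBIC)); cv2.imwrite("pics/b.png",cv2.resize(b,None,fx=2.8,fy=2.8,interpolation=cv2.INTER_CUBIC))
```

```text
(no output)
```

View pics/a.png

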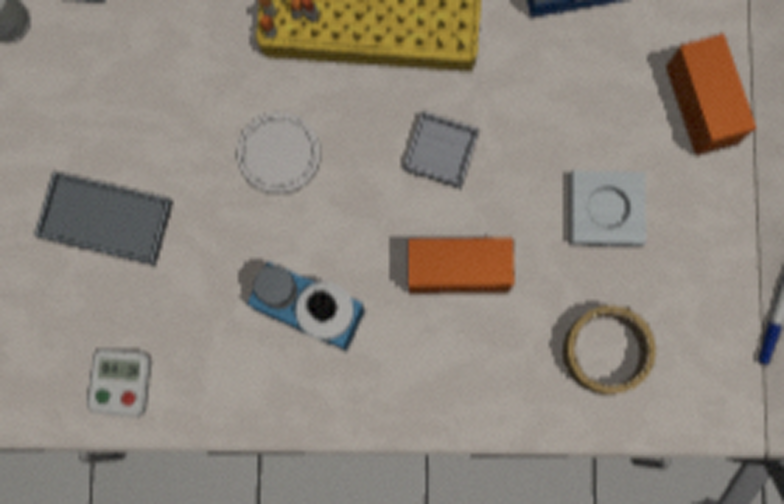

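View pics/b.png

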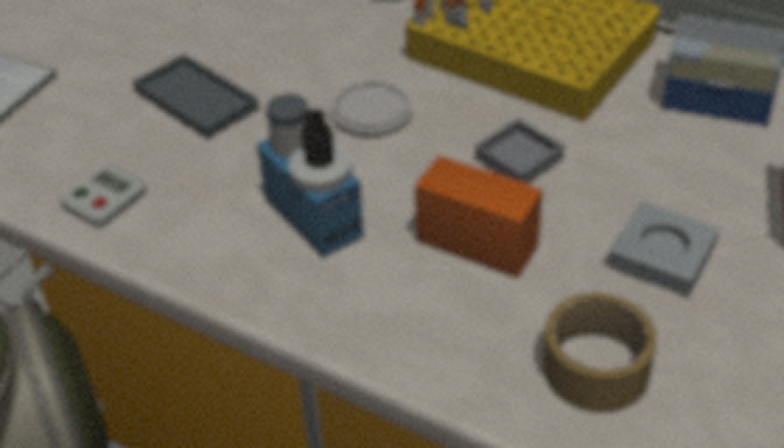

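The top view shows the blue pile in the crop, with the jar at (272,285) and the vial on the dish at (322,306). Two orange decoys lie to its right. The tray is at (104,220), the stand at (278,152), the caddy at (440,150) and the block at (607,207). I'll move above the pile for a wrist view.

```bash
cat >> h.py <<'E'
from scipy.spatial.transform import Rotation as Ro
def go(x,y,z,yaw_deg):
    """print row for a target: tool down, tool y at yaw_deg in the world"""
    s=sense(); q=s["ee_rot"]; R0=Ro.from_quat([q[1],q[2],q[3],q[0]])
    a=np.radians(yaw_deg); yy=np.array([np.cos(a),np.sin(a),0]); zz=np.array([0,0,-1.])
    R1=Ro.from_matrix(np.c_[np.cross(yy,zz),yy,zz])
    d=R0.inv().apply(np.array([x,y,z])-s["eef_pos"])/400
    r=(R0.inv()*R1).as_rotvec()/(np.pi/2)
    print("row",np.round(d,4),np.round(r,4),"mm",np.round(d*400))
E
python3 -c "
from h import *
go(450,45,330,-18)"
```

```text
row [-1.0208 -0.8263 -0.1993] [-0.     -0.      0.9805] mm [-408. -331.  -80.]
```

Emit:
jog_arm --series "-1 -0.826 -0.2 0 0 0.98 1;-1 -0.826 -0.2 0 0 0.98 1;-1 -0.826 -0.2 0 0 0.98 1;-1 -0.826 -0.2 0 0 0.98 1;-1 -0.826 -0.2 0 0 0.98 1;-1 -0.826 -0.2 0 0 0.98 1;-1 -0.826 -0.2 0 0 0.98 1;-1 -0.826 -0.2 0 0 0.98 1;-1 -0.826 -0.2 0 0 0.98 1;-1 -0.826 -0.2 0 0 0.98 1;-1 -0.826 -0.2 0 0 0.98 1;-1 -0.826 -0.2 0 0 0.98 1;-1 -0.826 -0.2 0 0 0.98 1;-1 -0.826 -0.2 0 0 0.98 1"

```text
time_s: 2.85
eef_pos: [442.1, 48.3, 330.3]
ee_rot: [0.0, 0.809, 0.588, 0.0]
force: [-0.6, 0.6, 0.4]
grip_width: 0.997
grip_force: 0.0
```

Run:
```python
from h import *
s=sense(); print(s["eef_pos"],s["ee_rot"],s["joints"])
c=capture("wrist"); save(c,"w1"); print(-np.array(c["R"]).T@np.array(c["t"]),np.array(c["R"]))
for l,z in dict(carton=75,dish=75,dark_vial=90,jar=75,dish_stand=0,jar_caddy=0).items():
    print(l,[(round(m["confidence"],2),np.round(m["point"]),np.round(onz(c,m["point"],z))) for m in mark_of(l,c)[:3]])
```

```text
[442.09729031  48.30069026 330.34491705] [2.45775966e-05 8.08563176e-01 5.88409372e-01 3.67204917e-05] [-1.55771926e-01  8.29689029e-02  1.57139991e+00  1.71862833e-05
  1.48713714e+00  1.56842562e-01]
[467.74956046 129.11549019 453.83109757] [[ 9.51752055e-01 -3.06867003e-01  8.17378009e-04]
 [-2.90746798e-01 -9.00896648e-01  3.22260033e-01]
 [-9.81545973e-02 -3.06949298e-01 -9.46650835e-01]]
carton [(0.84, array([143., 262.]), array([457.,  66.])), (0.63, array([227., 316.]), array([495., -73.]))]
dish [(0.8, array([172., 261.]), array([445.,  29.])), (0.71, array([133., 264.]), array([464.,  78.]))]
dark_vial [(0.67, array([179., 266.]), array([448.,  22.]))]
jar [(0.53, array([181., 260.]), array([441.,  18.]))]
dish_stand []
jar_caddy [(0.57, array([199., 388.]), array([628., -99.])), (0.17, array([173., 260.]), array([438.,   8.]))]
```

View pics/w1.png

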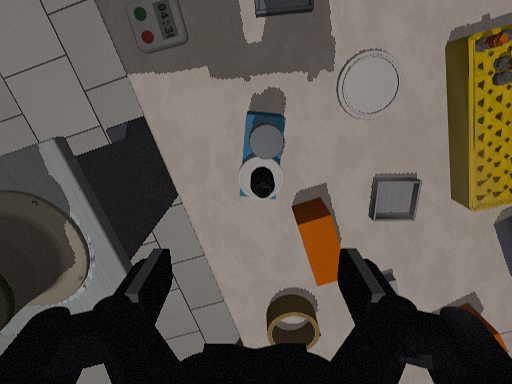

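```bash
cat >> h.py <<'E'
def blob(mask,c,z,roi):
    m=np.zeros(mask.shape,np.uint8); r0,r1,c0,c1=roi; m[r0:r1,c0:c1]=mask[r0:r1,c0:c1]
    cs,_=cv2.findContours(m,cv2.RETR_EXTERNAL,cv2.CHAIN_APPROX_NONE); k=max(cs,key=cv2.contourArea)[:,0,:]
    return np.array([onz(c,(p[1],p[0]),z) for p in k],np.float32)
def circ(P):
    h=cv2.convexHull(P)[:,0]; A=np.c_[2*h,np.ones(len(h))]; s=np.linalg.lstsq(A,(h**2).sum(1),rcond=None)[0]
    return s[:2],np.sqrt(s[2]+s[0]**2+s[1]**2)
E
python3 - <<'E'
from h import *
c=capture("wrist"); I=c["img"].astype(int); r,g,b=I[...,0],I[...,1],I[...,2]
roi=(95,215,225,300)
x=I[90:215:1,225:300]
print("vial",circ(blob(I.max(2)<45,c,143,(160,205,240,285))))
print("jar px",I[139,266],"dish px",I[190,250],I[163,262],"table",I[150,300],"blue",I[118,275])
print("dish",circ(blob(((I.min(2)>165)&(I.max(2)-I.min(2)<25))|(I.max(2)<45),c,90,(150,215,230,295))))
print("jar",circ(blob((abs(r-b)<18)&(I.max(2)<150)&(I.max(2)>100),c,125,(115,165,240,290))))
for l in("jar","dish","dark_vial"):
    z=dict(jar=125,dish=90,dark_vial=143)[l]
    for m in regions_of(l,c)[:2]:
        P=blob(m["region"],c,z,(0,384,0,512)); print(l,m["confidence"],circ(P),np.round(m["point"]))
B=blob((b-r>50),c,75,(95,215,225,300)); print("blue rect",cv2.minAreaRect(B))
print(np.round([proj(c,(*circ(blob(I.max(2)<45,c,143,(160,205,240,285)))[0],143))],1))
big=cv2.resize(c["img"][95:215,220:310],None,fx=5,fy=5,interpolation=cv2.INTER_NEAREST); cv2.imwrite("pics/w2.png",big[...,::-1])
E
```

```text
vial (array([446.57715081,  35.69952516]), np.float64(15.507055251581098))
jar px [93 92 95] dish px [152 148 146] [147 142 140] table [142 132 126] blue [27 55 69]
dish (array([442.86362314,  19.94298273]), np.float64(18.265442776676394))
jar (array([447.77643303,  42.0520705 ]), np.float64(19.76215329186681))
jar 0.74 (array([590.484039  , -38.35395598]), np.float64(33.47067847792915)) [198. 392.]
jar 0.62 (array([464.51134848,  76.62319985]), np.float64(20.54284874872552)) [139. 269.]
dish 0.87 (array([442.69348508,  26.27828752]), np.float64(30.133099083164186)) [169. 253.]
dish 0.37 (array([525.87759026, 206.73384605]), np.float64(28.98377884962014)) [  9. 281.]
dark_vial 0.64 (array([446.93991567,  36.31264914]), np.float64(16.08739195353209)) [184. 263.]
blue rect ((443.27117919921875, 78.03824615478516), (58.17375564575195, 10.641060829162598), 67.15613555908203)
[[261.8 181.8]]
```

View pics/w2.png

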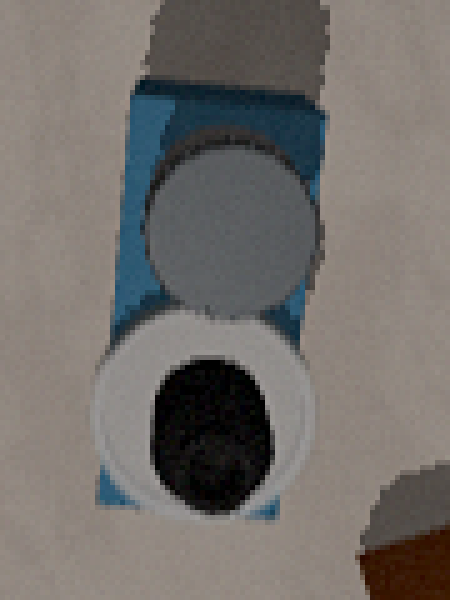

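Run:
```python
from h import *
c=capture("wrist")
P=[onz(c,(95+v/5,220+u/5),75) for u,v in((98,505),(277,520),(325,115),(132,95))]
print(np.round(P,1), "centre",np.mean(P,0))
ang=lambda d:np.degrees(np.arctan2(d[1],d[0]))
for a,b in((0,3),(1,2),(0,1),(3,2)): d=P[b]-P[a]; print(a,b,np.linalg.norm(d),ang(d))
j=np.array([464.5,76.6]); d=np.array([442.7,26.3]); print("jar-dish",np.linalg.norm(j-d),ang(j-d))
m=(c["img"].max(2)<45); m=m[160:205,240:285]; ys,xs=np.nonzero(m); ys+=160; xs+=240; print(ys.min(),ys.max(),xs.min(),xs.max())
# fit the vial: body r14.5 z90-123, cap r~9.5 to 143
from scipy.optimize import minimize
obs=np.zeros((384,512),np.uint8); obs[160:205,240:285]=m
def sil(x,y,hb,rc):
    o=np.zeros((384,512),np.uint8); t=np.linspace(0,2*np.pi,40)
    for z0,z1,r in((90,90+hb,14.5),(90+hb,143,rc)):
        p=np.array([proj(c,(x+r*np.cos(a),y+r*np.sin(a),z)) for z in(z0,z1) for a in t])
        cv2.fillConvexPoly(o,cv2.convexHull(np.round(p*16).astype(np.int32)),1,shift=4)
    return o
f=lambda v:float((sil(*v)!=obs).sum())
best=min(([f((x,y,hb,rc)),x,y,hb,rc] for x in np.arange(438,452,1) for y in np.arange(18,40,1) for hb in(30,36) for rc in(8,11)))
print(best, obs.sum())
```

```text
[[406.8   5.3]
 [452.4 -14.1]
 [495.1  86.6]
 [450.3 106.2]] centre [451.12153349  45.98910491]
0 3 109.9369550013557 66.68724676069841
1 2 109.39419872108562 67.04843009212243
0 1 49.58928274265408 -23.026305629965176
3 2 48.89996624845676 -23.66076191890814
jar-dish 54.820890178836024 66.56811059565909
167 197 250 274
[50.0, np.int64(444), np.int64(26), 30, 8] 575
```

The crop shows the carton top corners, with the jar cap at (232,232), the dish rim around (205,410) and the vial on it. The carton measures 110x49.5 at yaw 66.8°, which agrees with its listed size. Next is the vial.

```bash
python3 -c "
from h import *
go(443.5,26,210,-23.2);go(443.5,26,124,-23.2)"
```

```text
row [-0.0512  0.0199  0.3007] [ 0.     -0.      0.0583] mm [-20.   8. 120.]
row [-0.0512  0.0199  0.5157] [ 0.     -0.      0.0583] mm [-20.   8. 206.]
```

Emit:
jog_arm --series "-0.0512 0.02 0.15 0 0 0.058 1;-0.0512 0.02 0.3 0 0 0.058 1;-0.0512 0.02 0.4 0 0 0.058 1;-0.0512 0.02 0.45 0 0 0.058 1;-0.0512 0.02 0.49 0 0 0.058 1;-0.0512 0.02 0.516 0 0 0.058 1;-0.0512 0.02 0.516 0 0 0.058 1;-0.0512 0.02 0.516 0 0 0.058 0.3;-0.0512 0.02 0.516 0 0 0.058 0" --grip_force 25

```text
time_s: 4.58
eef_pos: [443.8, 25.9, 124.4]
ee_rot: [0.0, 0.835, 0.551, 0.0]
force: [-0.9, 0.7, 0.8]
grip_width: 0.605
grip_force: 0.0
```

Run:
```python
from h import *
s=sense(); print(s["eef_pos"],s["grip_width"],s["force"])
c=capture("wrist"); big=cv2.resize(c["img"][130:384,90:430],None,fx=2.2,fy=2.2); cv2.imwrite("pics/w3.png",big[...,::-1])
c=capture("scene"); cv2.imwrite("pics/s3.png",cv2.resize(c["img"][130:250,150:300],None,fx=5,fy=5)[...,::-1])
```

```text
[443.82803539  25.93831481 124.42385719] 0.6049857506754698 [-0.85321776  0.70692372  0.78326147]
```

View pics/w3.png

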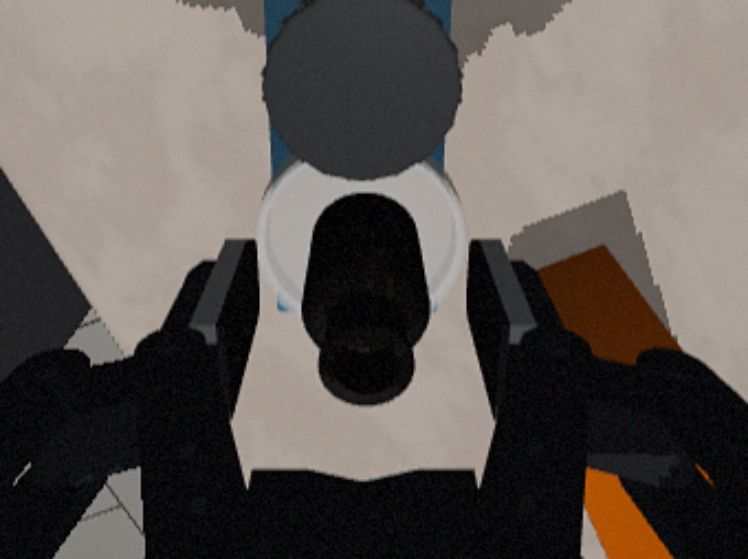

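Run:
```python
from h import *
s=sense();c=capture("wrist"); a=np.radians(-23.2); y=np.array([np.cos(a),np.sin(a),0]); x=np.array([-np.sin(a),np.cos(a),0])
for zt in (4,8,12,16,20):
  for xt in(11,):
    print(zt,xt,[np.round((proj(c,s["eef_pos"]+xt*x+k*25.7*y-np.array([0,0,zt]))-[90,130])*2.2) for k in(-1,1)])
```

```text
4 11 [array([250., 262.]), array([478., 262.])]
8 11 [array([252., 253.]), array([475., 253.])]
12 11 [array([255., 245.]), array([473., 245.])]
16 11 [array([258., 237.]), array([470., 237.])]
20 11 [array([260., 229.]), array([467., 229.])]
```

Emit:
jog_arm --series "0 0 0 0 0 0 -0.6;0 0 0 0 0 0 -0.6;0 0 0 0 0 0 -0.6;0 0 0 0 0 0 -0.6;0 0 0 0 0 0 -0.6;0 0 0 0 0 0 -0.6"

```text
time_s: 5.48
eef_pos: [443.6, 26.0, 124.2]
ee_rot: [0.0, 0.835, 0.551, 0.0]
force: [-2.0, 0.4, 5.3]
grip_width: 0.322
grip_force: 24.8
```

```bash
python3 -c "
from h import *
go(555,-215,330,-10)"
```

```text
row [-0.4443  0.4932 -0.5145] [ 0.0002 -0.     -0.1464] mm [-178.  197. -206.]
```

Emit:
jog_arm --series "0 0 -0.03 0 0 0 -0.6;0 0 -0.1 0 0 0 -0.6;0 0 -0.2 0 0 0 -0.6;0 0 -0.3 0 0 0 -0.6;-0.1 0.11 -0.38 0 0 -0.05 -0.6;-0.2 0.22 -0.45 0 0 -0.1 -0.6;-0.3 0.33 -0.5 0 0 -0.146 -0.6;-0.4 0.44 -0.514 0 0 -0.146 -0.6;-0.444 0.493 -0.514 0 0 -0.146 -0.6;-0.444 0.493 -0.514 0 0 -0.146 -0.6;-0.444 0.493 -0.514 0 0 -0.146 -0.6;-0.444 0.493 -0.514 0 0 -0.146 -0.6"

```text
time_s: 6.98
eef_pos: [554.7, -213.9, 330.1]
ee_rot: [0.0, 0.766, 0.643, 0.0]
force: [0.6, 0.3, -0.7]
grip_width: 0.325
grip_force: 25.0
```

Run:
```python
from h import *
s=sense(); print(s["eef_pos"],s["grip_width"],s["force"])
c=capture("wrist"); save(c,"w4")
for l in("vial_block","jar_caddy","dish_stand"):
    for m in mark_of(l,c)[:2]: print(l,m["confidence"],np.round(m["point"]),onz(c,m["point"],0))
for m in regions_of("vial_block",c)[:1]:
    print(cv2.minAreaRect(blob(m["region"],c,24,(0,384,0,512))))
```

```text
[ 554.73646787 -213.88093488  330.06014275] 0.3250340874219665 [ 0.57180228  0.25979435 -0.7116554 ]
vial_block 0.73 [186. 267.] [ 564.17554796 -278.1644843 ]
jar_caddy 0.88 [ 61. 294.] [ 631.79886636 -100.26172108]
((565.6026611328125, -276.546142578125), (81.2195816040039, 87.89173889160156), 0.051656413823366165)
```

View pics/w4.png

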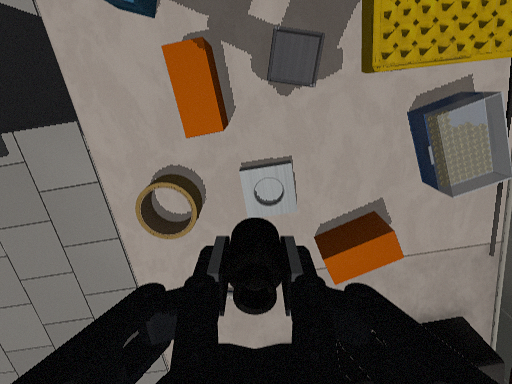

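The vial is held upright. The block is at about (268,188) with its pocket ring at (268,191), the caddy is at (296,57), and an orange decoy lies to the right of the block.

Run:
```python
from h import *
c=capture("wrist"); print(onz(c,(191,268),24))
# project candidate block top corners vs. edges: refine by edge strength of pocket rim + outer top square
g=cv2.GaussianBlur(cv2.cvtColor(c["img"],cv2.COLOR_RGB2GRAY),(0,0),0.8).astype(np.float32)
G=np.hypot(cv2.Sobel(g,5,1,0),cv2.Sobel(g,5,0,1))
t=np.linspace(0,2*np.pi,90)
def score(x,y,th):
    q=np.linspace(-40,40,40); S=np.r_[np.c_[q,q*0+40],np.c_[q,q*0-40],np.c_[q*0+40,q],np.c_[q*0-40,q],np.c_[22.5*np.cos(t),22.5*np.sin(t)]]
    R=np.array([[np.cos(th),-np.sin(th)],[np.sin(th),np.cos(th)]]); P=S@R.T+[x,y]
    uv=np.array([proj(c,(*p,24)) for p in P],np.float32)
    v=cv2.remap(G,uv[:,0:1],uv[:,1:2],cv2.INTER_LINEAR)[:,0]; return v.mean()
print(max((score(x,y,th),x,y,th) for x in np.arange(559,572,1.) for y in np.arange(-287,-272,1.) for th in np.radians([-4,-2,0,2,4])))
s=sense(); go(565,-279.5,110,-10); go(565,-279.5,46.5,-10)
```

```text
[ 565.08848253 -278.70408996]
(np.float32(141.45053), np.float64(565.0), np.float64(-280.0), np.float64(-0.03490658503988659))
row [-0.1554  0.053   0.5492] [ 0.0001  0.     -0.0002] mm [-62.  21. 220.]
row [-0.1554  0.0529  0.7079] [ 0.0001  0.     -0.0002] mm [-62.  21. 283.]
```

Emit:
jog_arm --series "-0.08 0.03 0.1 0 0 0 -0.6;-0.155 0.053 0.2 0 0 0 -0.6;-0.155 0.053 0.35 0 0 0 -0.6;-0.155 0.053 0.48 0 0 0 -0.6;-0.155 0.053 0.58 0 0 0 -0.6;-0.155 0.053 0.65 0 0 0 -0.6;-0.155 0.053 0.68 0 0 0 -0.6;-0.155 0.053 0.695 0 0 0 -0.6;-0.155 0.053 0.7 0 0 0 -0.6;-0.155 0.053 0.704 0 0 0 -0.6;-0.155 0.053 0.706 0 0 0 -0.6;-0.155 0.053 0.707 0 0 0 -0.6;-0.155 0.053 0.707 0 0 0 -0.6"

```text
time_s: 8.9
eef_pos: [565.0, -279.6, 46.8]
ee_rot: [0.0, 0.766, 0.643, 0.0]
force: [0.7, -1.1, 0.1]
grip_width: 0.324
grip_force: 25.0
```

Run:
```python
from h import *
c=capture("wrist"); cv2.imwrite("pics/w5.png",cv2.resize(c["img"][100:340,120:400],None,fx=2.4,fy=2.4)[...,::-1])
```

```text
(no output)
```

View pics/w5.png

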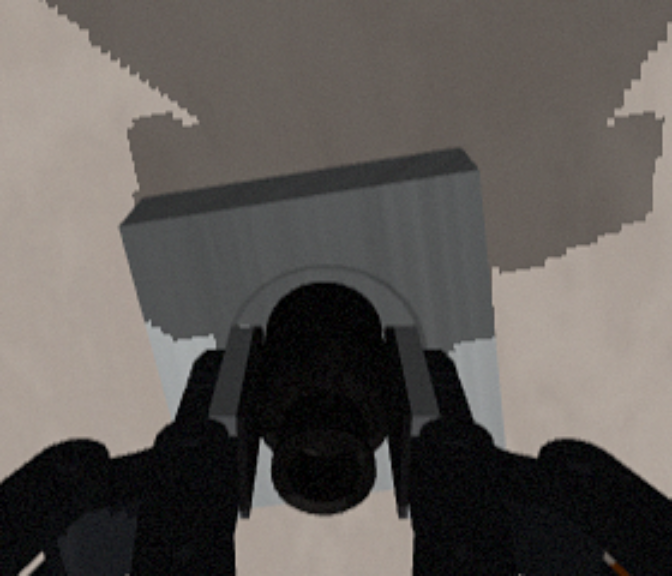

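The vial sits centred in the pocket ring at (328,330), with no contact yet. I'll creep it down.

Emit:
jog_arm --series "0 0 0.001 0 0 0 -0.6;0 0 0.002 0 0 0 -0.6;0 0 0.003 0 0 0 -0.6;0 0 0.003 0 0 0 -0.6"

```text
time_s: 9.45
eef_pos: [565.1, -279.7, 46.0]
ee_rot: [0.0, 0.766, 0.643, -0.0]
force: [-0.8, 0.7, 5.1]
grip_width: 0.323
grip_force: 25.5
```

Emit:
jog_arm --series "0 0 0 0 0 0 -0.2;0 0 0 0 0 0 0;0 0 0 0 0 0 0.2;0 0 0 0 0 0 0.2;0 0 -0.05 0 0 0 0.2;0 0 -0.12 0 0 0 0.3;0 0 -0.22 0 0 0 0.5;0 0 -0.35 0 0 0 0.7;0 0 -0.5 0 0 0 1;0 0 -0.62 0 0 0 1;0 0 -0.62 0 0 0 1"

```text
time_s: 10.82
eef_pos: [565.6, -280.0, 299.3]
ee_rot: [0.005, 0.766, 0.643, 0.001]
force: [0.7, 0.3, -0.3]
grip_width: 0.999
grip_force: 0.0
```

Run:
```python
from h import *
go(443,26,150,-23.2);go(443,26,96,-23.2)
```

```text
row [ 0.7014 -0.4381  0.3667] [0.0057 0.0021 0.1463] mm [ 281. -175.  147.]
row [ 0.702  -0.4393  0.5017] [0.0057 0.0021 0.1463] mm [ 281. -176.  201.]
```

Emit:
jog_arm --series "0.12 -0.08 0 0 0 0.04 1;0.24 -0.16 0 0 0 0.08 1;0.36 -0.24 0 0 0 0.12 1;0.48 -0.32 0 0 0 0.146 1;0.6 -0.4 0 0 0 0.146 1;0.701 -0.438 0 0 0 0.146 1;0.701 -0.438 0.05 0 0 0.146 1;0.701 -0.438 0.1 0 0 0.146 1;0.701 -0.438 0.1 0 0 0.146 1;0.701 -0.438 0.1 0 0 0.146 1"

```text
time_s: 12.08
eef_pos: [441.5, 26.9, 254.3]
ee_rot: [0.0, 0.835, 0.551, 0.0]
force: [-0.3, 0.4, -0.1]
grip_width: 1.001
grip_force: 0.0
```

Run:
```python
from h import *
c=capture("wrist")
for l,z in(("dish",90),("jar",125)):
    for m in regions_of(l,c)[:2]: print(l,m["confidence"],circ(blob(m["region"],c,z,(0,384,0,512))))
B=max(regions_of("carton",c),key=lambda m:m["region"].sum()); print(cv2.minAreaRect(blob(B["region"],c,75,(0,384,0,512))))
go(442.7,26.3,98,-23.2)
# vial check in top and scene
for n in("top","scene"):
    k=capture(n)
    for m in mark_of("dark_vial",k)[:1]: print(n,m["confidence"],onz(k,m["point"],12))
```

```text
dish 0.61 (array([442.92492661,  26.3855266 ]), np.float64(30.054674009848046))
jar 0.65 (array([464.21187728,  75.5977385 ]), np.float64(19.97742324431281))
((495.6554870605469, -98.04285430908203), (50.80893325805664, 142.4541015625), 1.2119238376617432)
row [-3.000e-04  3.000e-03  3.901e-01] [ 0.0006 -0.0001  0.0002] mm [ -0.   1. 156.]
top 0.51 [ 563.63300376 -287.18260581]
scene 0.71 [ 576.59066848 -285.12729641]
```

Emit:
jog_arm --series "0 0.003 0.15 0 0 0 1;0 0.003 0.25 0 0 0 1;0 0.003 0.33 0 0 0 1;0 0.003 0.375 0 0 0 1;0 0.003 0.393 0 0 0 1;0 0.003 0.398 0 0 0 1;0 0.003 0.398 0 0 0 0.6;0 0.003 0.398 0 0 0 0.52" --grip_force 25

```text
time_s: 13.48
eef_pos: [442.8, 26.5, 94.9]
ee_rot: [0.0, 0.835, 0.551, 0.0]
force: [-0.8, 0.4, 0.3]
grip_width: 0.76
grip_force: 0.0
```

Run:
```python
from h import *
s=sense(); print(s["eef_pos"],s["grip_width"])
c=capture("wrist"); cv2.imwrite("pics/w6.png",cv2.resize(c["img"][130:330,110:410],None,fx=2.6,fy=2.6)[...,::-1])
a=np.radians(-23.2); y=np.array([np.cos(a),np.sin(a),0]); x=np.array([-np.sin(a),np.cos(a),0]); w=s["grip_width"]*42.5
for zt in (8,12,16,20):
    print(zt,[np.round((proj(c,s["eef_pos"]+11*x+k*w*y-np.array([0,0,zt]))-[110,130])*2.6) for k in(-1,1)])
```

```text
[442.76891866  26.49840599  94.85359443] 0.7596979337096527
8 [array([212., 299.]), array([544., 299.])]
12 [array([217., 289.]), array([539., 289.])]
16 [array([220., 280.]), array([535., 280.])]
20 [array([224., 271.]), array([532., 271.])]
```

View pics/w6.png

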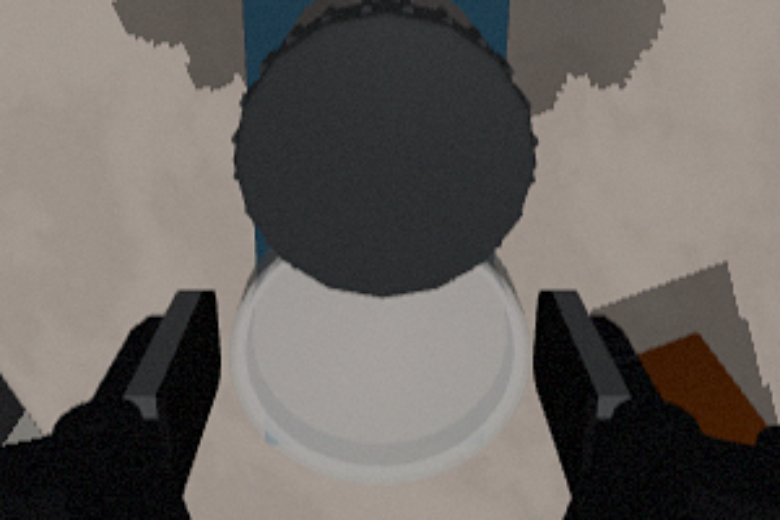

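The jaws straddle the dish evenly, with tip corners at (215,290) and (540,290), so the tips are about 12 mm ahead of the TCP. I'll lower 1.5 mm and grip.

Emit:
jog_arm --series "0 0 0.004 0 0 0 0.52;0 0 0.004 0 0 0 0.3;0 0 0.004 0 0 0 0.3;0 0 0.004 0 0 0 0.3;0 0 0.004 0 0 0 0.3;0 0 -0.01 0 0 0 0.3;0 0 -0.03 0 0 0 0.3;0 0 -0.1 0 0 0 0.3;0 0 -0.25 0 0 0 0.3;0 0 -0.4 0 0 0 0.3;0 0 -0.5 0 0 0 0.3"

```text
time_s: 14.9
eef_pos: [442.5, 26.6, 297.5]
ee_rot: [0.001, 0.835, 0.551, 0.001]
force: [0.5, -0.3, -0.9]
grip_width: 0.683
grip_force: 27.4
```

Run:
```python
from h import *
s=sense(); print(s["eef_pos"])
go(580,145,300,-15)
```

```text
[442.47450658  26.58671115 297.53516186]
row [ 0.4074  0.1996 -0.0052] [ 0.0022 -0.0003 -0.0908] mm [163.  80.  -2.]
```

Emit:
jog_arm --series "0.1 0.05 0 0 0 -0.03 0.3;0.2 0.1 0 0 0 -0.06 0.3;0.3 0.15 0 0 0 -0.09 0.3;0.4 0.2 0 0 0 -0.09 0.3;0.407 0.2 0 0 0 -0.09 0.3;0.407 0.2 0 0 0 -0.09 0.3;0.407 0.2 0 0 0 -0.09 0.3;0.407 0.2 0 0 0 -0.09 0.3"

```text
time_s: 15.9
eef_pos: [579.8, 144.2, 294.8]
ee_rot: [0.0, 0.794, 0.608, 0.0]
force: [-0.6, 0.8, -0.5]
grip_width: 0.688
grip_force: 27.4
```

Run:
```python
from h import *
s=sense(); print(s["eef_pos"],s["grip_width"])
c=capture("wrist"); save(c,"w7")
for m in mark_of("dish_stand",c)[:2]: print(m["confidence"],np.round(m["point"]),onz(c,m["point"],0))
for m in regions_of("dish_stand",c)[:2]: print(m["confidence"],np.round(m["point"]),circ(blob(m["region"],c,6,(0,384,0,512))))
```

```text
[579.77365085 144.17811679 294.84612925] 0.688178829572757
0.56 [183. 296.] [627.9328828   85.21641819]
0.77 [184. 296.] (array([628.23709088,  85.18036776]), np.float64(47.57639264691479))
```

View pics/w7.png

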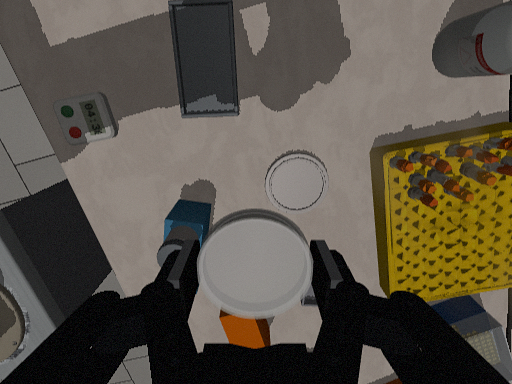

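The dish is held flat. The stand is at (296,183), the rack edge stays about 120 mm away at column 378, and the tray is at (205,58).

Run:
```python
from h import *
go(628,85,100,-15); go(628,85,33,-15)
c=capture("wrist")
for m in regions_of("carton_tray",c)[:1]: print(m["confidence"],cv2.minAreaRect(blob(m["region"],c,19,(0,384,0,512))))
for m in mark_of("carton_tray",c)[:1]: print(m["confidence"],onz(c,m["point"],0))
```

```text
row [-0.1122  0.1546  0.4865] [ 0.0002 -0.     -0.0011] mm [-45.  62. 195.]
row [-0.1122  0.1545  0.654 ] [ 0.0002 -0.     -0.0011] mm [-45.  62. 262.]
0.67 ((550.9837036132812, 276.6507568359375), (135.81192016601562, 78.00012969970703), 76.68301391601562)
0.6 [547.53569002 277.73848979]
```

Emit:
jog_arm --series "-0.056 0.077 0.05 0 0 0 0.3;-0.112 0.154 0.15 0 0 0 0.3;-0.112 0.154 0.28 0 0 0 0.3;-0.112 0.154 0.4 0 0 0 0.3;-0.112 0.154 0.5 0 0 0 0.3;-0.112 0.154 0.57 0 0 0 0.3;-0.112 0.154 0.62 0 0 0 0.3;-0.112 0.154 0.635 0 0 0 0.3;-0.112 0.154 0.645 0 0 0 0.3;-0.112 0.154 0.65 0 0 0 0.3;-0.112 0.154 0.652 0 0 0 0.3;-0.112 0.154 0.652 0 0 0 0.3"

```text
time_s: 17.7
eef_pos: [628.1, 85.5, 33.8]
ee_rot: [0.0, 0.794, 0.608, 0.0]
force: [-0.2, 0.3, -0.8]
grip_width: 0.684
grip_force: 27.4
```

Run:
```python
from h import *
c=capture("wrist"); cv2.imwrite("pics/w8.png",cv2.resize(c["img"][130:330,110:410],None,fx=2.6,fy=2.6)[...,::-1])
```

```text
(no output)
```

View pics/w8.png

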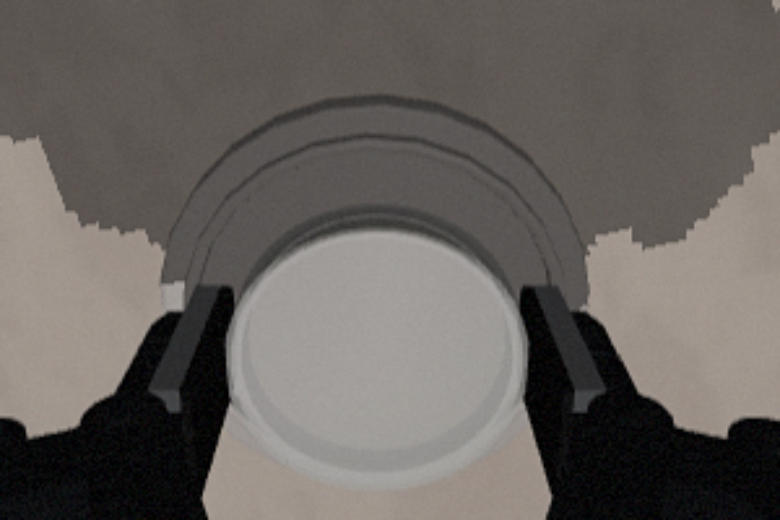

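Run:
```python
from h import *
s=sense();c=capture("wrist"); a=np.radians(-15); x=np.array([-np.sin(a),np.cos(a),0])
for o in(-4,0,4):
  q=s["eef_pos"]*[1,1,0]+o*x
  print(o,[np.round((proj(c,q+r*x+[0,0,z])-[110,130])*2.6) for r,z in((47,12),(41,15.5),(38,15.5))], "dish", np.round((proj(c,q+30*x+[0,0,30.5])-[110,130])*2.6))
```

```text
-4 [array([377., 122.]), array([377., 156.]), array([377., 171.])] dish [377. 239.]
0 [array([377., 102.]), array([377., 137.]), array([377., 151.])] dish [377. 219.]
4 [array([377.,  83.]), array([377., 117.]), array([377., 132.])] dish [377. 199.]
```

Emit:
jog_arm --series "0.005 0 0 0 0 0 0.3;0.005 0 0.003 0 0 0 0.3;0.005 0 0.005 0 0 0 0.3;0.005 0 0.007 0 0 0 0.3;0.005 0 0.008 0 0 0 0.3;0.005 0 0.008 0 0 0 0.3"

```text
time_s: 18.55
eef_pos: [628.4, 87.3, 30.3]
ee_rot: [-0.0, 0.794, 0.608, -0.0]
force: [0.2, 0.5, 0.6]
grip_width: 0.685
grip_force: 27.4
```

Emit:
jog_arm --series "0 0 0.001 0 0 0 0.3;0 0 0.002 0 0 0 0.3;0 0 0.002 0 0 0 0.3"

```text
time_s: 18.92
eef_pos: [628.5, 87.3, 29.9]
ee_rot: [0.0, 0.794, 0.608, 0.0]
force: [-1.8, -0.6, 4.6]
grip_width: 0.687
grip_force: 27.8
```

Emit:
jog_arm --series "0 0 0 0 0 0 0.5;0 0 0 0 0 0 0.7;0 0 0 0 0 0 0.9;0 0 0 0 0 0 1;0 0 -0.03 0 0 0 1;0 0 -0.1 0 0 0 1;0 0 -0.22 0 0 0 1;0 0 -0.36 0 0 0 1;0 0 -0.5 0 0 0 1;0 0 -0.6 0 0 0 1;0 0 -0.6 0 0 0 1"

```text
time_s: 20.3
eef_pos: [629.2, 87.4, 274.0]
ee_rot: [0.002, 0.794, 0.608, 0.003]
force: [-0.0, -0.8, -0.2]
grip_width: 1.001
grip_force: 0.0
```

Run:
```python
from h import *
c=capture("wrist"); cv2.imwrite("pics/w9.png",c["img"][...,::-1])
for l,z in(("dish",27),("dish_stand",6)):
    for m in regions_of(l,c)[:2]: print(l,m["confidence"],np.round(m["point"]),circ(blob(m["region"],c,z,(0,384,0,512))))
go(464,75.5,280,-23.2);go(464,75.5,112,-23.2)
```

```text
dish 0.85 [159. 255.] (array([628.56026287,  87.76687245]), np.float64(29.478914977841686))
dish_stand 0.84 [138. 250.] (array([627.37184466,  85.45107138]), np.float64(47.5600866075513))
dish_stand 0.47 [271. 286.] (array([629.04439069, -99.59380279]), np.float64(47.98143672411726))
row [-0.1354 -0.3882 -0.0276] [-0.001   0.0003  0.0903] mm [ -54. -155.  -11.]
row [-0.1353 -0.3875  0.3924] [-0.001   0.0003  0.0903] mm [ -54. -155.  157.]
```

Emit:
jog_arm --series "-0.035 -0.1 0 0 0 0.03 1;-0.07 -0.2 0 0 0 0.06 1;-0.1 -0.3 0 0 0 0.09 1;-0.135 -0.387 0 0 0 0.09 1;-0.135 -0.387 0.1 0 0 0.09 1;-0.135 -0.387 0.2 0 0 0.09 1;-0.135 -0.387 0.28 0 0 0.09 1;-0.135 -0.387 0.34 0 0 0.09 1;-0.135 -0.387 0.38 0 0 0.09 1;-0.135 -0.387 0.392 0 0 0.09 1;-0.135 -0.387 0.392 0 0 0.09 0.4;-0.135 -0.387 0.392 0 0 0.09 0.2;-0.135 -0.387 0.392 0 0 0.09 0.2"

```text
time_s: 22.08
eef_pos: [465.1, 75.5, 113.2]
ee_rot: [0.0, 0.835, 0.551, 0.0]
force: [-1.4, 1.1, -0.5]
grip_width: 0.6
grip_force: 0.0
```

Run:
```python
from h import *
c=capture("wrist"); cv2.imwrite("pics/w10.png",cv2.resize(c["img"][130:330,110:410],None,fx=2.6,fy=2.6)[...,::-1])
```

```text
(no output)
```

View pics/w10.png

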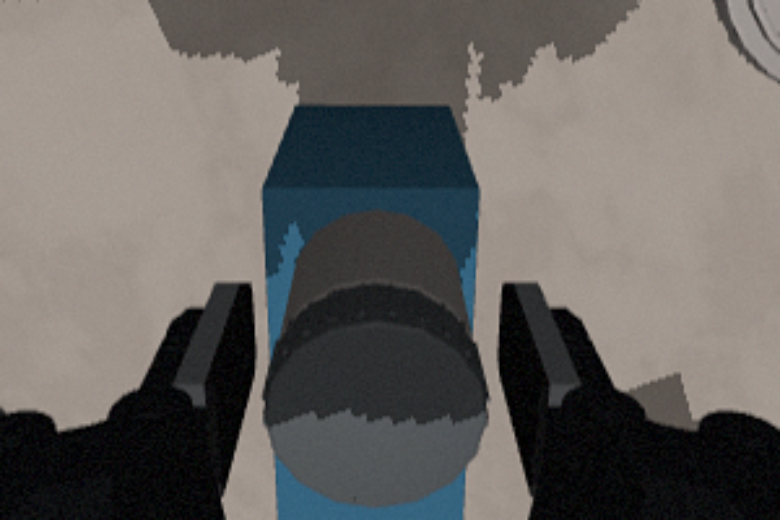

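The jar is centred between the jaws at (377,400) and the carton edges run parallel to them. I'll grip, lift and carry it towards the caddy.

Emit:
jog_arm --series "0 0 0 0 0 0 -0.3;0 0 0 0 0 0 -0.3;0 0 0 0 0 0 -0.3;0 0 0 0 0 0 -0.3;0 0 -0.01 0 0 0 -0.3;0 0 -0.04 0 0 0 -0.3;0 0 -0.15 0 0 0 -0.3;0 0 -0.3 0 0 0 -0.3;0 0 -0.42 0 0 0 -0.3;-0.05 0.1 -0.47 0 0 0 -0.3;-0.1 0.2 -0.47 0 0 0 -0.3;-0.13 0.3 -0.47 0 0 0 -0.3;-0.13 0.4 -0.47 0 0 0 -0.3;-0.13 0.44 -0.47 0 0 0 -0.3;-0.13 0.44 -0.47 0 0 0 -0.3;-0.13 0.44 -0.47 0 0 0 -0.3"

```text
time_s: 24.12
eef_pos: [605.7, -41.2, 301.2]
ee_rot: [0.0, 0.835, 0.551, 0.0]
force: [0.2, -0.5, 0.1]
grip_width: 0.461
grip_force: 25.7
```

Run:
```python
from h import *
s=sense(); print(s["eef_pos"],s["grip_width"])
c=capture("wrist"); save(c,"w11")
for m in mark_of("jar_caddy",c)[:2]: print(m["confidence"],np.round(m["point"]),onz(c,m["point"],0))
for m in regions_of("jar_caddy",c)[:2]: print(m["confidence"],np.round(m["point"]),cv2.minAreaRect(blob(m["region"],c,22,(0,384,0,512))))
```

```text
[605.65039548 -41.16849762 301.18276364] 0.46069210820172474
0.93 [179. 282.] [627.65033222 -95.48071796]
0.61 [180. 286.] ((632.459228515625, -93.35858154296875), (71.81459045410156, 67.49555969238281), 73.01624298095703)
```

View pics/w11.png

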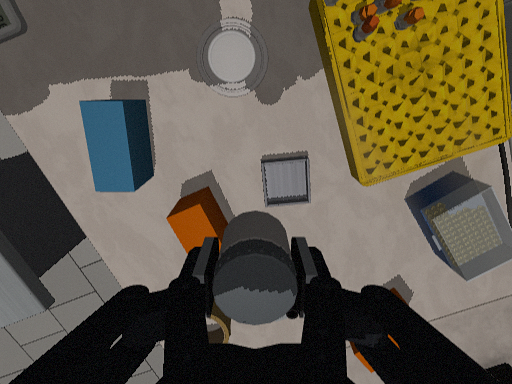

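The dish sits inside the lip at (231,57), the jar is held upright and the caddy is at (286,180). I'll refine the caddy position with an edge fit.

```bash
cat >> h.py <<'E'
def rectfit(c,z,hx,hy,x0,y0,ths,span=9,groups=None):
    g=cv2.GaussianBlur(cv2.cvtColor(c["img"],cv2.COLOR_RGB2GRAY),(0,0),0.8).astype(np.float32)
    G=np.hypot(cv2.Sobel(g,5,1,0),cv2.Sobel(g,5,0,1)); q=np.linspace(-1,1,40); o=q*0+1
    S=[]
    for a,b in zip(hx,hy): S+=[np.c_[a*q,b*o],np.c_[a*q,-b*o],np.c_[a*o,b*q],np.c_[-a*o,b*q]]
    S=np.vstack(S); out=[]
    K,R,t=map(np.array,(c["intrinsics"],c["R"],c["t"]))
    for th in np.radians(ths):
        P=S@np.array([[np.cos(th),np.sin(th)],[-np.sin(th),np.cos(th)]])
        for x in np.arange(x0-span,x0+span+.1):
            for y in np.arange(y0-span,y0+span+.1):
                q=(np.c_[P+[x,y],np.full(len(P),z)]@R.T+t)@K.T; uv=(q[:,:2]/q[:,2:]).astype(np.float32)
                out.append((float(cv2.remap(G,uv[:,:1],uv[:,1:],cv2.INTER_LINEAR).mean()),x,y,np.degrees(th)))
    return sorted(out)[::-1][:4]
E
python3 - <<'E'
from h import *
c=capture("wrist")
for r in rectfit(c,22,(34,30),(34,30),631,-98,range(-30,-9,2)): print(r)
go(631,-97,150,-19)
E
```

```text
(131.5294647216797, np.float64(632.0), np.float64(-97.0), np.float64(-18.0))
(130.83676147460938, np.float64(630.0), np.float64(-92.0), np.float64(-18.0))
(130.6040802001953, np.float64(633.0), np.float64(-93.0), np.float64(-18.0))
(130.3377227783203, np.float64(632.0), np.float64(-96.0), np.float64(-18.0))
row [-0.1034  0.1125  0.378 ] [ 0.0003 -0.     -0.0462] mm [-41.  45. 151.]
```

Emit:
jog_arm --series "-0.05 0.06 0.05 0 0 -0.05 -0.3;-0.103 0.112 0.15 0 0 -0.05 -0.3;-0.103 0.112 0.28 0 0 -0.05 -0.3;-0.103 0.112 0.4 0 0 -0.05 -0.3;-0.103 0.112 0.47 0 0 -0.05 -0.3;-0.103 0.112 0.52 0 0 -0.05 -0.3;-0.103 0.112 0.54 0 0 -0.05 -0.3;-0.103 0.112 0.54 0 0 -0.05 -0.3;-0.103 0.112 0.54 0 0 -0.05 -0.3"

```text
time_s: 25.45
eef_pos: [631.6, -97.2, 85.8]
ee_rot: [0.001, 0.812, 0.583, 0.001]
force: [0.2, -0.2, -0.6]
grip_width: 0.463
grip_force: 25.7
```

Run:
```python
from h import *
s=sense(); print(s["eef_pos"])
c=capture("wrist"); cv2.imwrite("pics/w12.png",cv2.resize(c["img"][80:330,110:410],None,fx=2.4,fy=2.4)[...,::-1])
for x0,y0,a in((631,-97,-18),(632,-93,-18)):
    R=Ro.from_euler("z",a,degrees=True).as_matrix()
    for h in(34,30): print(x0,h,[np.round((proj(c,R@[i*h,j*h,22]+[x0,y0,0])-[110,80])*2.4) for i,j in((-1,1),(1,1))])
```

```text
[631.64500154 -97.16421521  85.84604243]
631 34 [array([221., 223.]), array([467., 220.])]
631 30 [array([236., 237.]), array([452., 235.])]
632 34 [array([218., 209.]), array([466., 206.])]
632 30 [array([234., 223.]), array([451., 220.])]
```

View pics/w12.png

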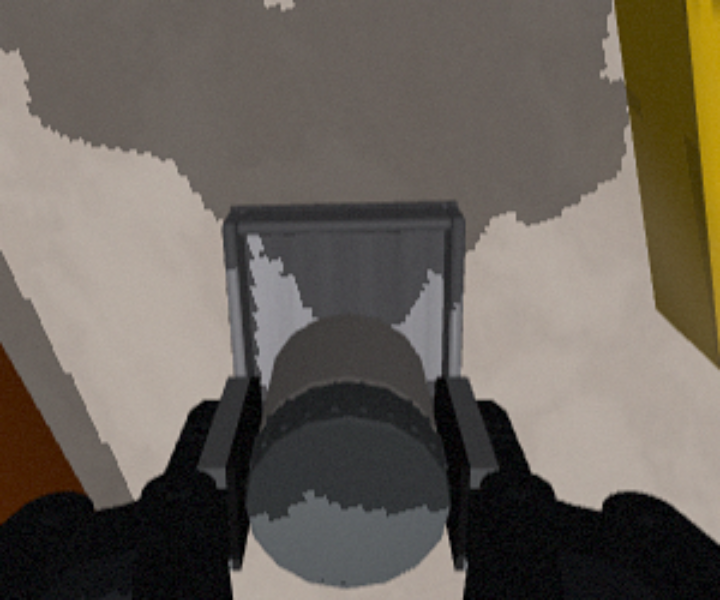

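The rim corners at (225,219) and (463,219) match a caddy centre of (631,-97), so I'll lower straight down.

Emit:
jog_arm --series "0 0 0.03 0 0 0 -0.3;0 0 0.06 0 0 0 -0.3;0 0 0.08 0 0 0 -0.3;0 0 0.095 0 0 0 -0.3;0 0 0.099 0 0 0 -0.3;0 0 0.101 0 0 0 -0.3;0 0 0.103 0 0 0 -0.3;0 0 0.104 0 0 0 -0.3;0 0 0.104 0 0 0 -0.3"

```text
time_s: 26.62
eef_pos: [631.4, -97.1, 44.1]
ee_rot: [0.0, 0.812, 0.583, 0.0]
force: [-2.4, 1.5, 6.2]
grip_width: 0.457
grip_force: 26.3
```

Emit:
jog_arm --series "0 0 0 0 0 0 0.1;0 0 0 0 0 0 0.3;0 0 0 0 0 0 0.5;0 0 0 0 0 0 0.5;0 0 -0.03 0 0 0 0.5;0 0 -0.1 0 0 0 0.7;0 0 -0.22 0 0 0 1;0 0 -0.36 0 0 0 1;0 0 -0.5 0 0 0 1;0 0 -0.6 0 0 0 1;0 0 -0.6 0 0 0 1"

```text
time_s: 28.0
eef_pos: [631.8, -97.2, 287.6]
ee_rot: [0.003, 0.812, 0.583, 0.002]
force: [0.8, -0.1, 0.3]
grip_width: 0.997
grip_force: 0.0
```

Run:
```python
from h import *
c=capture("wrist"); save(c,"w13")
for m in regions_of("jar",c)[:2]: print(m["confidence"],np.round(m["point"]),circ(blob(m["region"],c,56,(0,384,0,512))))
go(451,46,230,-23.2);go(451,46,52,-23.2)
```

```text
0.88 [161. 254.] (array([632.49516661, -94.41863445]), np.float64(20.900239320668028))
0.22 [141. 248.] (array([634.90216512, -87.17978587]), np.float64(38.68485221525892))
row [ 0.1946 -0.5407  0.1329] [-0.     -0.      0.0503] mm [  78. -216.   53.]
row [ 0.1946 -0.5407  0.5779] [-0.     -0.      0.0503] mm [  78. -216.  231.]
```

Emit:
jog_arm --series "0.04 -0.12 0 0 0 0.05 1;0.08 -0.24 0 0 0 0.05 1;0.12 -0.36 0 0 0 0.05 1;0.16 -0.48 0 0 0 0.05 1;0.195 -0.541 0.05 0 0 0.05 1;0.195 -0.541 0.1 0 0 0.05 1;0.195 -0.541 0.1 0 0 0.05 1;0.195 -0.541 0.1 0 0 0.05 1"

```text
time_s: 29.1
eef_pos: [451.4, 45.9, 243.3]
ee_rot: [-0.0, 0.835, 0.551, -0.0]
force: [0.6, -0.1, -0.3]
grip_width: 1.001
grip_force: 0.0
```

Run:
```python
from h import *
c=capture("wrist"); print(sense()["eef_pos"])
for r in rectfit(c,75,(55,),(25,),451,46,range(60,74),8): print(r)
I=c["img"].astype(int); B=blob(I[...,2]-I[...,0]>25,c,75,(0,384,0,512)); print(cv2.minAreaRect(B))
go(451,46,52,-23.2)
```

```text
[451.48959754  45.84741639 243.50984446]
(159.58297729492188, np.float64(451.0), np.float64(47.0), np.float64(67.0))
(155.00726318359375, np.float64(451.0), np.float64(47.0), np.float64(66.0))
(143.43966674804688, np.float64(451.0), np.float64(48.0), np.float64(67.0))
(142.35610961914062, np.float64(451.0), np.float64(47.0), np.float64(68.0))
((451.9819641113281, 49.66572570800781), (113.33073425292969, 49.59508514404297), 66.64674377441406)
row [-2.000e-04 -1.500e-03  4.788e-01] [ 0.0003 -0.0001  0.    ] mm [ -0.  -1. 192.]
```

Emit:
jog_arm --series "0.003 -0.001 0.14 0 0 0 1;0.003 -0.001 0.24 0 0 0 1;0.003 -0.001 0.33 0 0 0 1;0.003 -0.001 0.41 0 0 0 1;0.003 -0.001 0.46 0 0 0 1;0.003 -0.001 0.479 0 0 0 1;0.003 -0.001 0.479 0 0 0 0.5;0.003 -0.001 0.479 0 0 0 0.1;0.003 -0.001 0.479 0 0 0 0;0.003 -0.001 0.479 0 0 0 0;0.003 -0.001 0.479 0 0 0 0" --grip_force 40

```text
time_s: 30.52
eef_pos: [452.0, 47.3, 52.4]
ee_rot: [0.001, 0.835, 0.551, 0.001]
force: [0.1, 0.1, 6.4]
grip_width: 0.58
grip_force: 43.0
```

Run:
```python
from h import *
s=sense(); print(s["eef_pos"],s["grip_width"],s["grip_force"])
go(530,335,240,-13.3)
```

```text
[451.95464938  47.25995627  52.43553773] 0.579599177544979 43.02444040775299
row [ 0.7383 -0.1028 -0.4688] [ 0.0013 -0.0002 -0.1097] mm [ 295.  -41. -188.]
```

Emit:
jog_arm --series "0 0 -0.02 0 0 0 0;0 0 -0.08 0 0 0 0;0 0 -0.18 0 0 0 0;0 0 -0.3 0 0 0 0;0.08 -0.01 -0.4 0 0 0 0;0.18 -0.025 -0.45 0 0 -0.03 0;0.29 -0.04 -0.469 0 0 -0.06 0;0.4 -0.055 -0.469 0 0 -0.09 0;0.51 -0.07 -0.469 0 0 -0.11 0;0.62 -0.085 -0.469 0 0 -0.11 0;0.7 -0.1 -0.469 0 0 -0.11 0;0.738 -0.103 -0.469 0 0 -0.11 0;0.738 -0.103 -0.469 0 0 -0.11 0;0.738 -0.103 -0.469 0 0 -0.11 0"

```text
time_s: 32.28
eef_pos: [529.3, 334.3, 239.1]
ee_rot: [-0.0, 0.784, 0.62, -0.0]
force: [-0.2, -0.3, -3.5]
grip_width: 0.582
grip_force: 42.6
```

Run:
```python
from h import *
s=sense(); print(s["eef_pos"],s["grip_width"])
c=capture("wrist"); save(c,"w14")
for m in mark_of("carton_tray",c)[:1]: print(m["confidence"],np.round(m["point"]),onz(c,m["point"],0))
for m in regions_of("carton_tray",c)[:1]: print(m["confidence"],cv2.minAreaRect(blob(m["region"],c,19,(0,384,0,512))))
for k in(c,capture("top")):
    for r in rectfit(k,19,(68,63),(38,33),549,277,range(70,85),9)[:3]: print(r)
```

```text
[529.31919085 334.27344771 239.09188416] 0.5815512584494482
0.49 ((596.2783203125, 331.707763671875), (13.481194496154785, 26.816247940063477), 25.144947052001953)
(41.073326110839844, np.float64(558.0), np.float64(286.0), np.float64(84.0))
(40.45107650756836, np.float64(553.0), np.float64(285.0), np.float64(78.0))
(39.47517776489258, np.float64(554.0), np.float64(284.0), np.float64(79.0))
(115.51861572265625, np.float64(546.0), np.float64(268.0), np.float64(79.0))
(115.2966079711914, np.float64(547.0), np.float64(268.0), np.float64(79.0))
(115.1735610961914, np.float64(547.0), np.float64(268.0), np.float64(80.0))
```

View pics/w14.png

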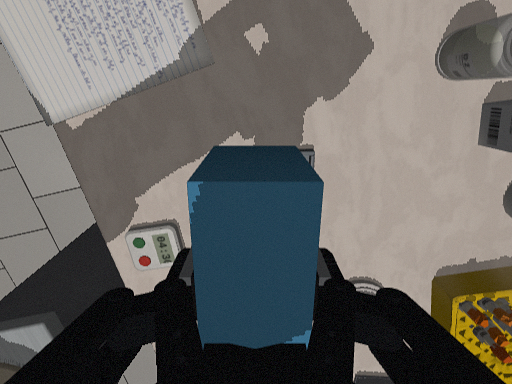

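The carton is held square, but it hides the tray from here. I'll back off for a clear numeric measurement.

Run:
```python
from h import *
go(545,160,300,-13.3)
```

```text
row [-0.4153  0.1379 -0.1516] [ 0.      0.     -0.0002] mm [-166.   55.  -61.]
```

Emit:
jog_arm --series "-0.1 0.03 -0.05 0 0 0 0;-0.2 0.06 -0.1 0 0 0 0;-0.3 0.1 -0.15 0 0 0 0;-0.4 0.138 -0.15 0 0 0 0;-0.415 0.138 -0.15 0 0 0 0;-0.415 0.138 -0.15 0 0 0 0;-0.415 0.138 -0.15 0 0 0 0"

```text
time_s: 33.35
eef_pos: [545.0, 161.7, 299.0]
ee_rot: [-0.0, 0.784, 0.621, 0.0]
force: [-0.6, 0.4, -3.3]
grip_width: 0.577
grip_force: 43.0
```

Run:
```python
from h import *
s=sense(); print(s["eef_pos"])
c=capture("wrist")
for m in mark_of("carton_tray",c)[:1]: print(m["confidence"],np.round(m["point"]),onz(c,m["point"],0))
for m in regions_of("carton_tray",c)[:1]:
    ys,xs=np.nonzero(m["region"]); print(m["confidence"],ys.min(),ys.max(),xs.min(),xs.max(),[cv2.minAreaRect(blob(m["region"],c,z,(0,384,0,512))) for z in (19,)])
for r in rectfit(c,19,(68,),(38,),549,277,range(70,85),9)[:3]: print(r)
for r in rectfit(c,19,(68,63),(38,33),549,277,range(70,85),9)[:3]: print(r)
```

```text
[544.96161559 161.65203073 299.04018704]
0.95 [ 69. 238.] [549.77587496 277.32887458]
0.58 6 122 206 268 [((550.43603515625, 277.3133850097656), (136.1490478515625, 75.81708526611328), 76.73324584960938)]
(142.948486328125, np.float64(551.0), np.float64(277.0), np.float64(77.0))
(131.40785217285156, np.float64(551.0), np.float64(277.0), np.float64(76.0))
(130.013671875, np.float64(551.0), np.float64(277.0), np.float64(78.0))
(106.15870666503906, np.float64(551.0), np.float64(277.0), np.float64(77.0))
(102.60649108886719, np.float64(550.0), np.float64(277.0), np.float64(77.0))
(101.84459686279297, np.float64(551.0), np.float64(277.0), np.float64(76.0))
```

Run:
```python
from h import *
go(550.9,277.2,62,-13.2)
```

```text
row [ 0.2849 -0.0517  0.5924] [-0.0001 -0.     -0.0001] mm [114. -21. 237.]
```

Emit:
jog_arm --series "0.1 -0.018 0.03 0 0 0 0;0.2 -0.036 0.1 0 0 0 0;0.285 -0.052 0.2 0 0 0 0;0.285 -0.052 0.32 0 0 0 0;0.285 -0.052 0.42 0 0 0 0;0.285 -0.052 0.49 0 0 0 0;0.285 -0.052 0.5 0 0 0 0;0.285 -0.052 0.5 0 0 0 0"

```text
time_s: 34.5
eef_pos: [551.5, 276.8, 100.1]
ee_rot: [0.0, 0.784, 0.621, 0.001]
force: [0.1, 0.5, -3.0]
grip_width: 0.583
grip_force: 42.8
```

Run:
```python
from h import *
go(550.9,277.2,60,-13.2)
c=capture("wrist"); s=sense(); print(s["eef_pos"])
# carton top in hand and far rim edge of the tray
for r in rectfit(c,s["eef_pos"][2]+22.6,(55,),(25,),551,277,range(73,81),5)[:2]: print("carton",r)
for l in("carton_tray",):
    for m in mark_of(l,c)[:1]: print(m["confidence"],onz(c,m["point"],0))
```

```text
row [ 0.0005 -0.0018  0.1002] [ 0.0008 -0.0004 -0.0006] mm [ 0. -1. 40.]
[551.75628402 276.82787967 100.55741029]
carton (55.762001037597656, np.float64(551.0), np.float64(276.0), np.float64(77.0))
carton (54.76567459106445, np.float64(551.0), np.float64(276.0), np.float64(76.0))
```

Carton and tray agree within 1 mm. Lowering now.

Emit:
jog_arm --series "0 -0.001 0.03 0 0 0 0;0 -0.001 0.06 0 0 0 0;0 -0.001 0.08 0 0 0 0;0 -0.001 0.092 0 0 0 0;0 -0.001 0.097 0 0 0 0;0 -0.001 0.099 0 0 0 0;0 -0.001 0.101 0 0 0 0;0 -0.001 0.102 0 0 0 0;0 -0.001 0.102 0 0 0 0"

```text
time_s: 35.72
eef_pos: [550.9, 276.6, 59.5]
ee_rot: [0.0, 0.784, 0.621, 0.0]
force: [-3.8, -2.1, 5.7]
grip_width: 0.582
grip_force: 43.9
```

Emit:
jog_arm --series "0 0 0 0 0 0 0.4;0 0 0 0 0 0 0.7;0 0 0 0 0 0 0.9;0 0 0 0 0 0 0.9;0 0 -0.04 0 0 0 1;0 0 -0.12 0 0 0 1;0 0 -0.25 0 0 0 1;0 0 -0.4 0 0 0 1;0 0 -0.55 0 0 0 1;0 0 -0.62 0 0 0 1;0 0 -0.62 0 0 0 1;0 0 -0.62 0 0 0 1"

```text
time_s: 37.22
eef_pos: [550.3, 276.4, 305.2]
ee_rot: [-0.0, 0.784, 0.621, -0.001]
force: [0.4, -0.2, -0.9]
grip_width: 1.0
grip_force: 0.0
```

Run:
```python
from h import *
c=capture("wrist"); s=sense(); print(s["eef_pos"],s["time_s"])
for r in rectfit(c,82,(55,),(25,),551,277,range(70,84),6)[:2]: print("carton",r)
for n in("top","scene"):
    k=capture(n)
    for l,z in dict(carton=7,dish=12,dark_vial=12,jar=6,timer=0,tape=0).items():
        print(n,l,[(round(m["confidence"],2),np.round(onz(k,m["point"],z))) for m in mark_of(l,k)[:3]])
    # expected vial silhouette: dark pixels near the block vs upright model
    I=k["img"]; p=proj(k,(565,-280,12)); q=proj(k,(565,-280,65)); print("vial px base/top",np.round(p),np.round(q))
    c0,r0=(p+q)/2; ys,xs=np.nonzero(I[int(r0)-18:int(r0)+18,int(c0)-12:int(c0)+12].max(2)<60); print("dark rows/cols",ys.min()+int(r0)-18,ys.max()+int(r0)-18,xs.min()+int(c0)-12,xs.max()+int(c0)-12,len(ys))
```

```text
[550.31404235 276.41996596 304.89591945] 37.275
carton (94.6490249633789, np.float64(550.0), np.float64(276.0), np.float64(77.0))
carton (94.24871826171875, np.float64(550.0), np.float64(276.0), np.float64(76.0))
top carton [(0.7, array([553., 278.])), (0.7, array([ 690., -396.])), (0.58, array([ 492., -106.]))]
top dish [(0.67, array([621.,  83.]))]
top dark_vial [(0.6, array([ 566., -288.]))]
top jar [(0.44, array([ 629., -102.])), (0.27, array([551., 268.]))]
top timer [(0.8, array([362., 252.]))]
top tape [(0.73, array([638., -93.])), (0.65, array([ 415., -281.]))]
vial px base/top [325. 174.] [328. 171.]
dark rows/cols 168 178 322 333 90
scene carton [(0.93, array([ 676., -391.])), (0.84, array([ 494., -123.])), (0.57, array([544., 260.]))]
scene dish [(0.69, array([633.,  82.]))]
scene dark_vial [(0.68, array([ 572., -285.]))]
scene jar [(0.5, array([ 628., -103.]))]
scene timer [(0.75, array([373., 246.]))]
scene tape [(0.64, array([ 413., -281.]))]
vial px base/top [345. 228.] [348. 213.]
dark rows/cols 213 230 341 353 157
```

```bash
python3 -c "
from h import *
print(finish_job())"
```

```text
the job is handed in; nothing more can be done
None
```

I took the pile apart from the top and set the vial, dish, jar and carton in their own holders. I handed the job in at about 37 s; the last camera checks put all four where they belong and the timer and tape where they started.

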